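Put the red breakfast board away in the board rack

TASK

The red breakfast board is leaning against the tea carton; put it away standing upright on edge, roughly centred, in the free slot of the wooden rack, like the two boards already there, and let go of it. Leave the blue and white boards in their slots, and do not knock over or shove the carton, egg timer, salt shaker and fish tin.

Things in the scene. Friction and masses are not known exactly. Their poses are not given: they have to be found in the camera images.
- red_board_center (a point): Centre of the loose red board: 10 mm thick (x), 110 wide (y), 150 high (z, to its upper short edge), about 0.14 kg; the black hanging hole is only painted. It starts on a short edge, leaning about 0.35 rad (20 deg) from vertical, its top towards the carton, which its back face touches 74 mm above the worktop; the upper 60 mm are free on both faces.
- tea_carton_center (a point): Centre of the loose dark blue tea carton that the red board leans on, 70 x 130 mm and 74 mm high, about 0.35 kg. x = its short side, pointing away from the board; z up. It lies about 67 mm in +x from the lower edge of the board.
- free_slot_floor (a point): Middle of the floor of the one free slot of the rack, the point on which the lower edge of the red board shall rest, 14 mm above the worktop. x runs across the slot (the direction of the board's thickness when it stands there), y along the slot, z up.
- rack: Light wooden rack, fixed; origin under its centre. Base 150 (x) by 130 (y) by 14 mm. Three slots along y at x = -45, 0, 45 mm, each between two rows (at -12 and +12 mm in x, 16 mm clear) of two 8 mm dowels at y = -36 and 36 mm, with round tops 74 mm above the worktop. Blue and white board fill two slots; the third is free; which varies.
- blue_board_center (a point): Centre of the loose blue board, 10 mm thick (x), 130 mm wide (y), 105 mm high (z), standing in a slot; its top is 119 mm above the worktop.
- white_board_center (a point): Centre of the loose white board, same size as the blue one, standing in another slot.
- timer_center (a point): Centre of the loose orange and white egg timer, 63 mm across and 62 mm high; a bystander.
- salt_center (a point): Centre of the loose salt shaker of glass, 44 mm across, 90 mm high; a bystander.
- fish_center (a point): Centre of the loose flat fish tin, 63 x 105 x 25 mm; a bystander.

How it is judged:
By the outcome, as a careful person would: the job done as asked, in the order asked, and still so for the second after the job is handed in, with the robot touching nothing.
It also fails if it takes over 42 s, if anything falls off the work surface, if the arm or the gripper's body presses on something with over 40 N, if the wrist force passes 120 N, or if a joint passes its speed limit or range.

ROBOT

A 6-joint arm with a two-finger parallel gripper is mounted at the origin on a cart in front of the work surface, level with it; the furniture and walls round the work are solid. World frame = base frame: x ahead of the robot, y to its left, z up, the work surface at z = 0. Lengths are in m, angles in degrees, forces in N, time in s.
With the tool pointing down it reaches from about 0.4 to 0.825 m from the base axis. Payload 7 kg.
Tool frame: the origin (TCP) lies midway between the tips of the shut fingers; the grasp point (between the pads) lies hold_point_z behind it (hold_point_z is the distance from the TCP to the grasp point, in m); z points along the fingers, y is the line along which they close (so a half turn about z gives the same grasp; the last joint's range is limited). The gripper opens to 88 mm and grips with 3 to 60 N. Pads are 19 mm wide; open, the fingers measure 130 mm over their backs; the gripper's body (78 mm by 193 mm) begins 47 mm behind the grasp point.
Start: joints at [-58.665, 20.546, 0.682, 0, -70.136, -16.507], TCP at [0.173, -0.653, 0.191] pointing down, gripper open.
Joint ranges: [-176.03, 176.03], [-82.01, 121.73], [-58.28, 71.71], [-173.87, 95.51], [-174.79, -0.11], [-173.66, 173.66]. Speed limits (degrees/s): [136.94, 136.94, 172.46, 180, 180, 180].

INTERFACE

Orientations are given as [roll, pitch, yaw] about the fixed x, y, z axes, in that order (R = Rz(yaw) Ry(pitch) Rx(roll)).
In Python, from plant import * gives the robot as it stands.
- The arm moves only by the tool step_arm, never from a script. Its argument "steps" is a list that holds one entry, the list of rows, each a list of 6 numbers: the shift along the tool's x, y, z scaled (see below), then the turn, a rotation vector about the tool's x, y, z scaled (see below). In form: [[[tx, ty, tz, wx, wy, wz], ...]]. A call has 1 to 20 rows; each row is the pose to reach, as a shift and turn from the pose commanded when the call began, along the tool's axes at that moment; what a row does not reach only later rows make up. The controller multiplies each number of a shift by 100 mm and each number of a turn by 0.5 rad. A row lasts 1/10 s, in which the tool goes at most 50 mm and 8.59 degrees, less where a joint would pass 70% of its speed; a pose out of reach is approached as far as the arm can. A call with a number of a shift or a turn outside -1 to 1 is refused whole. A call with a gripper value outside its range is refused whole. "jaw" is the closure in counts, from 0 (fully open) to 255 (shut), set as the call begins (left out, the last holds). The fingers move at their own pace and stop on an object; the grip force is fixed at half the most. Time passes only in rows, so rows that repeat a pose let the fingers close. It gives the time, the measured TCP pose, the force, the opening and the grip force at its end, in the units of the state.
- get_obs(): the state, without advancing time (a new reading comes with each control period).
- snapshot(name): name is "side" or "top"; returns (picture, depth): 480x640x3 uint8, red, green, blue; 480x640 float32, m along the optical axis (not along the pixel's ray), 0 where there is no reading.
- calibration(name): a dict with "mtx" (3x3 intrinsics, pixels), "dist" ([k1, k2, p1, p2, k3] as OpenCV has them; the pictures are not rectified), "rvec" (rotation vector, rad) and "tvec" (3), from world to camera coordinates, as OpenCV has them. Camera axes: x right, y down, z forward; pixel columns grow to the right and rows downward; lengths in m; the calibration is good to about 2 mm. A picture is of the moment at which its call begins. calibration takes no time and is no camera call.
- close_job(): hands the job in; it is judged then, once.
The state is a dict: "clock": time; "joint_pos": joint angles; "qvel": joint speeds; "tau": joint torques, N m; "tool_pos": TCP position; "orientation": TCP orientation; "force": force on the tool from outside, world axes, zero at the start; "moment": the same for the moment, N m; "opening": finger opening in m; "gripper_force": force on a finger pad.
Only numpy, scipy, OpenCV 4.12 (cv2) and the standard library are available. Lean on these libraries where they do the work, as an engineer would, in place of code of your own. Each camera call takes 0.05 s, during which the arm holds its last target. There are 200 camera calls.

## Working session

There is one attempt and no reset: what is moved stays moved. The work goes in short steps, Python scripts to look and compute and a tool call to move; the robot and the scene stay as the last step left them, time stands still between calls to the robot, and variables do not carry over. Pictures are saved under pics/ and viewed, at most 13 in all, crops included, and the job is handed in when it is done.

Besides the shell and the picture viewer there is one more tool, called in YAML: its name, and indented under it one key for each argument. step_arm: Moves the arm, as the interface text tells. Its arguments: {"type":"object","properties":{"steps":{"type":"array","items":{"type":"array","items":{"type":"array","items":{"type":"number","minimum":-1,"maximum":1}}}},"jaw":{"type":"number"}},"required":["steps"]}

```bash
mkdir -p pics; ls
cat > h.py <<'E'
from plant import *
import numpy as np, cv2, pickle
from scipy.spatial.transform import Rotation as R
def cam(n):
    c=calibration(n); return np.array(c["mtx"]),np.array(c["dist"]),cv2.Rodrigues(np.array(c["rvec"]))[0],np.array(c["tvec"]).ravel()
def cloud(n,depth):
    K,D,Rm,t=cam(n); v,u=np.mgrid[0:480,0:640]
    p=cv2.undistortPoints(np.stack([u.ravel(),v.ravel()],1).astype(float)[:,None],K,D)[:,0]
    z=depth.ravel()[:,None]; P=np.hstack([p*z,z]); return ((P-t)@Rm).reshape(480,640,3)
def ray(n,uv):
    K,D,Rm,t=cam(n); p=cv2.undistortPoints(np.array([[uv]],float),K,D)[0,0]
    return -Rm.T@t, Rm.T@np.array([p[0],p[1],1])
def onplane(n,uv,z):
    o,d=ray(n,uv); return o+d*(z-o[2])/d[2]
def tri(uva,uvb,a="side",b="top"):
    o1,d1=ray(a,uva);o2,d2=ray(b,uvb)
    s=np.linalg.lstsq(np.stack([d1,-d2],1),o2-o1,rcond=None)[0]
    p,q=o1+s[0]*d1,o2+s[1]*d2; return (p+q)/2,np.linalg.norm(p-q)
E
python3 - <<'E'
from h import *
for n in("side","top"):
    im,d=snapshot(n); cv2.imwrite(f"pics/{n}0.png",im[...,::-1]); pickle.dump((im,d),open(n+"0.pkl","wb"))
    K,D,Rm,t=cam(n); print(n,(-Rm.T@t).round(3),Rm[2].round(2),K[0,0],(d>0).mean())
print(get_obs()); import plant; print(hold_point_z if 'hold_point_z' in globals() else [k for k in dir(plant) if k[0]!='_'])
E
```

```text
pics
side [0.389 0.845 0.386] [ 0.17 -0.92 -0.36] 483.8301605397747 0.995849609375
top [0.461 0.013 1.036] [ 0.11 -0.03 -0.99] 600.5336190228705 0.9961588541666667
{'clock': 0.1, 'joint_pos': array([-5.86641985e+01,  2.05878846e+01,  6.34980854e-01, -1.59768857e-02,
       -7.01344059e+01, -1.65078206e+01]), 'qvel': array([-0.05267238, -0.14919384,  0.09113966,  0.13487387,  0.00591521,
        0.0192074 ]), 'tau': array([-8.65752536e-04, -5.84162199e+01,  2.93750238e+01,  7.01549068e+00,
        1.00948586e-02, -5.42761381e-05]), 'tool_pos': array([ 0.17257369, -0.65203499,  0.19058499]), 'orientation': array([ 1.79912021e+02, -1.04100784e-02, -1.65177452e+02]), 'force': array([0.02719246, 0.58575172, 1.31384664]), 'moment': array([-0.00511798, -0.03222756, -0.04112314]), 'gripper_force': 0.0, 'opening': 0.08763624938582366}
0.0188
```

View pics/side0.png

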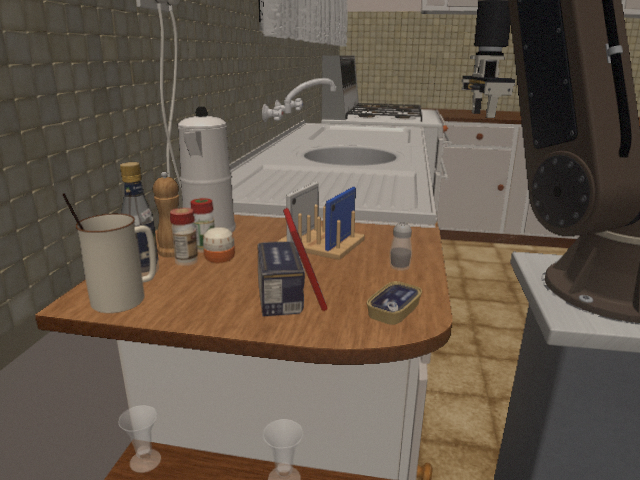

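View pics/top0.png

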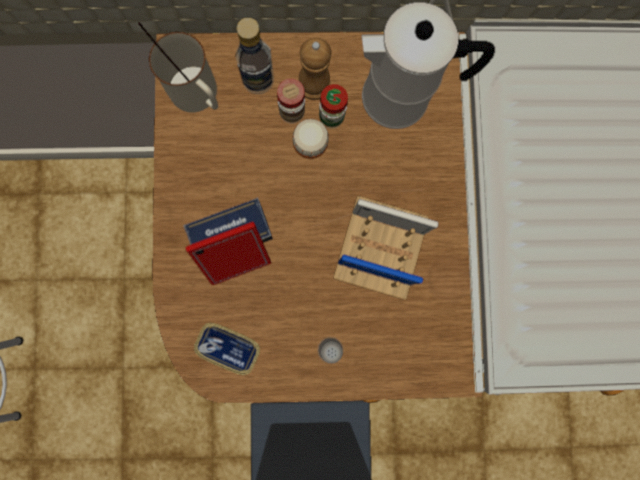

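The side view shows the red board (top edge around (288,212), foot at (323,307)) leaning on the carton, with the rack behind at (325,240). In the top view the rack is around (380,250), white board at (395,215), blue at (380,270), and red board at (230,255).

Run:
```python
from h import *
it,dt=pickle.load(open("top0.pkl","rb")); is_,ds=pickle.load(open("side0.pkl","rb"))
a=cv2.resize(it[185:305,180:280],None,fx=5,fy=5,interpolation=cv2.INTER_CUBIC); b=cv2.resize(it[190:310,325:445],None,fx=5,fy=5,interpolation=cv2.INTER_CUBIC)[:,:]
A=np.zeros((600,500,3),np.uint8);
c=cv2.resize(is_[170:270,270:375],None,fx=6,fy=6,interpolation=cv2.INTER_CUBIC)
cv2.imwrite("pics/rack_top.png",b[...,::-1]); cv2.imwrite("pics/rack_side.png",c[...,::-1])
for n,im,d in(("top",it,dt),("side",is_,ds)):
    P=cloud(n,d); h=cv2.cvtColor(im,cv2.COLOR_RGB2HSV)
    table=P[320:330,280:300] if n=="top" else P[280:290,340:360]; print(n,"table z",np.median(table[...,2]).round(4))
    box=np.zeros((480,640),bool)
    if n=="top": box[215:290,180:280]=1
    else: box[205:312,280:330]=1
    m=box&((h[...,0]<8)|(h[...,0]>172))&(h[...,1]>150)&(h[...,2]>40)&(d>0)
    Q=P[m]; Q=Q[(Q[:,2]>0.005)&(Q[:,2]<.2)]; c=np.median(Q,0); u,s,vt=np.linalg.svd(Q-Q.mean(0),full_matrices=False)
    print(" red n",len(Q),"mean",Q.mean(0).round(4),"axes",vt.round(3).tolist(),"std",(s/np.sqrt(len(Q))).round(4),"z",np.percentile(Q[:,2],[1,99]).round(3))
    if n=="top":
        up=vt[0:2]; 
        pr=(Q-Q.mean(0))@vt[:2].T; print(" ext",np.percentile(pr,[.5,99.5],axis=0).round(4).tolist())
        ys,xs=np.where(m); 
        r=cv2.minAreaRect(np.stack([xs,ys],1).astype(np.float32)); print(r)
    box[:]=0
    if n=="top": box[250:295,330:430]=1
    else: box[180:255,320:360]=1
    m=box&(h[...,0]>100)&(h[...,0]<130)&(h[...,1]>150)&(d>0)
    Q=P[m];Q=Q[(Q[:,2]>.01)&(Q[:,2]<.2)]; T=Q[Q[:,2]>np.percentile(Q[:,2],98)-.005]; print(" blue top",T.mean(0).round(4),"z",np.percentile(Q[:,2],[2,98]).round(3))
    rr=cv2.minAreaRect((T[:,:2]*1000).astype(np.float32)); print(rr)
    if n=="top":
        box[:]=0; box[195:235,350:440]=1
        m=box&(h[...,1]<60)&(h[...,2]>120)&(P[...,2]>.1)&(P[...,2]<.13); T=P[m]; print(" white top",T.mean(0).round(4),cv2.minAreaRect((T[:,:2]*1000).astype(np.float32)))
        m=(P[...,2]>.008)&(P[...,2]<.02); box[:]=0; box[195:305,325:445]=1; T=P[m&box]; print(" base",cv2.minAreaRect((T[:,:2]*1000).astype(np.float32)))
        # objects
        for nm,(v0,v1,u0,u1) in dict(carton=(198,250,180,275),timer=(118,160,290,330),salt=(335,365,315,345),fish=(320,375,190,262)).items():
            T=P[v0:v1,u0:u1].reshape(-1,3); hh=h[v0:v1,u0:u1].reshape(-1,3); k=(T[:,2]>.015)&(T[:,2]<.2)
            if nm=="carton": k&=(hh[:,0]>90)&(hh[:,0]<135)&(T[:,2]>.06)
            T=T[k]; print(nm,len(T),"z",T[:,2].max().round(3),cv2.minAreaRect((T[:,:2]*1000).astype(np.float32)))
```

```text
top table z 0.0001
 red n 2885 mean [0.5403 0.1276 0.0887] axes [[-0.346, -0.101, -0.933], [0.333, -0.943, -0.021], [-0.877, -0.318, 0.36]] std [0.0438 0.0302 0.0038] z [0.012 0.145]
 ext [[-0.0617, -0.054], [0.0843, 0.0534]]
((227.65069580078125, 254.56851196289062), (45.997161865234375, 74.7892837524414), 69.44395446777344)
 blue top [ 0.5108 -0.1077  0.1195] z [0.064 0.122]
((510.7942810058594, -107.57347869873047), (126.66593933105469, 9.177300453186035), 72.4697265625)
 white top [ 0.597  -0.1351  0.1189] ((597.321044921875, -135.27047729492188), (129.11630249023438, 10.43813705444336), 72.8930435180664)
 base ((553.9703369140625, -121.96986389160156), (130.25912475585938, 150.51307678222656), 72.56639862060547)
carton 1401 z 0.082 ((579.4891967773438, 133.505126953125), (64.48477172851562, 124.93378448486328), 19.34660530090332)
timer 1235 z 0.067 ((745.2842407226562, 0.045322418212890625), (68.43254089355469, 70.19094848632812), 85.26469421386719)
salt 558 z 0.093 ((386.2436828613281, -28.614887237548828), (38.90431213378906, 42.490901947021484), 33.04152297973633)
fish 2282 z 0.03 ((388.611083984375, 142.0406494140625), (105.045654296875, 63.46627426147461), 65.7488021850586)
side table z -0.0023
 red n 622 mean [0.5309 0.1727 0.0867] axes [[-0.397, 0.137, -0.907], [0.23, -0.942, -0.243], [0.888, 0.306, -0.343]] std [0.0477 0.0214 0.0026] z [0.007 0.142]
 blue top [ 0.5149 -0.0969  0.1166] z [0.115 0.118]
((513.529052734375, -102.15576171875), (122.21466827392578, 5.805683135986328), 72.71338653564453)
```

View pics/rack_top.png

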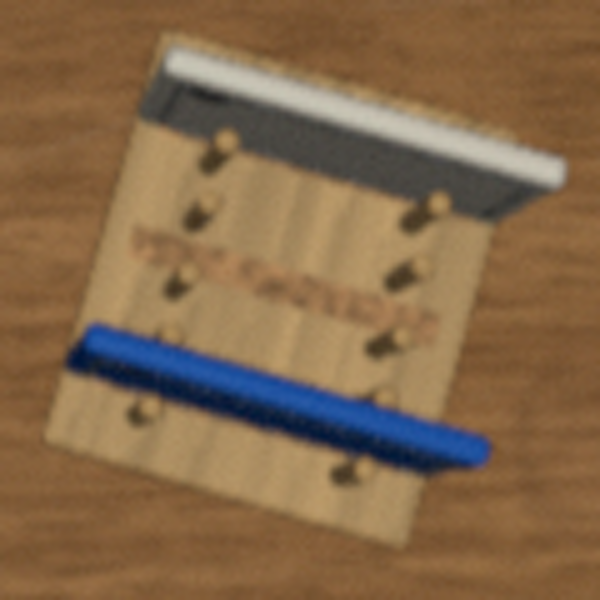

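View pics/rack_side.png

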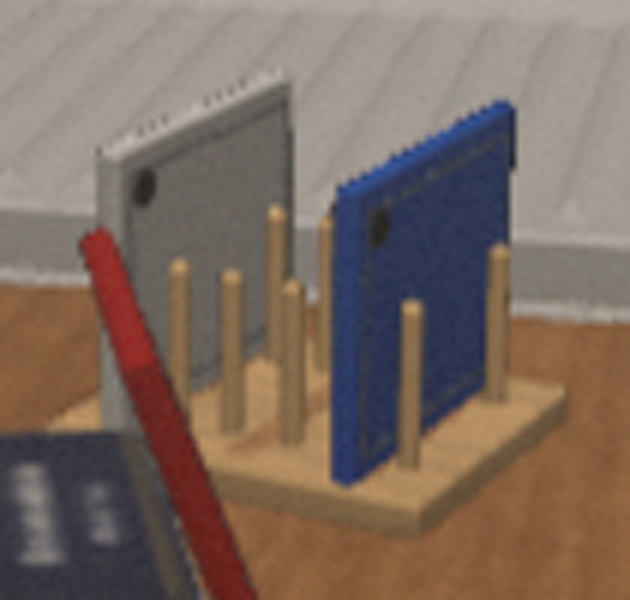

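The middle slot is free. Next, one composite view of the red board for its corners, plus a triangulation of the middle dowel tops from these crops: top (205,208), (183,278), side (232,272), (292,285).

Run:
```python
from h import *
it,_=pickle.load(open("top0.pkl","rb")); s,_=pickle.load(open("side0.pkl","rb"))
a=cv2.resize(it[215:295,180:280],(500,400),interpolation=cv2.INTER_CUBIC); b=cv2.resize(s[200:320,275:335],(300,600),interpolation=cv2.INTER_CUBIC)
A=np.zeros((600,800,3),np.uint8); A[:400,:500]=a; A[:,500:]=b; cv2.imwrite("pics/red.png",A[...,::-1])
T=lambda u,v:(325+(u+.5)/5-.5,190+(v+.5)/5-.5); S=lambda u,v:(270+(u+.5)/6-.5,170+(v+.5)/6-.5)
for n,t,q in(("w in y+",(225,142),(180,262)),("m+ y+",(205,208),(232,272)),("m- y+",(183,278),(292,285)),("b out y+",(148,408),(412,302)),("b out y-",(362,468),(500,247)),("w in y-",(438,205),(276,210)),("m+ y-",(420,268),(327,222))):
    p,e=tri(S(*q),T(*t)); print(n,p.round(4),round(e,4),"top@.073",onplane("top",T(*t),.073).round(4))
print("m- y-",onplane("top",T(398,340),.073).round(4))
```

```text
w in y+ [ 0.5974 -0.0964  0.0723] 0.0021 top@.073 [ 0.5963 -0.0965  0.073 ]
m+ y+ [ 0.5767 -0.0892  0.0722] 0.0037 top@.073 [ 0.5748 -0.0894  0.073 ]
m- y+ [ 0.5542 -0.0816  0.0715] 0.0038 top@.073 [ 0.5521 -0.0817  0.073 ]
b out y+ [ 0.5117 -0.0693  0.0724] 0.0026 top@.073 [ 0.5103 -0.0694  0.073 ]
b out y- [ 0.4906 -0.1381  0.0715] 0.0011 top@.073 [ 0.4899 -0.1379  0.073 ]
w in y- [ 0.5761 -0.1654  0.0718] 0.0025 top@.073 [ 0.5747 -0.1654  0.073 ]
m+ y- [ 0.5558 -0.1591  0.0703] 0.0027 top@.073 [ 0.5542 -0.1588  0.073 ]
m- y- [ 0.531  -0.1508  0.073 ]
```

View pics/red.png

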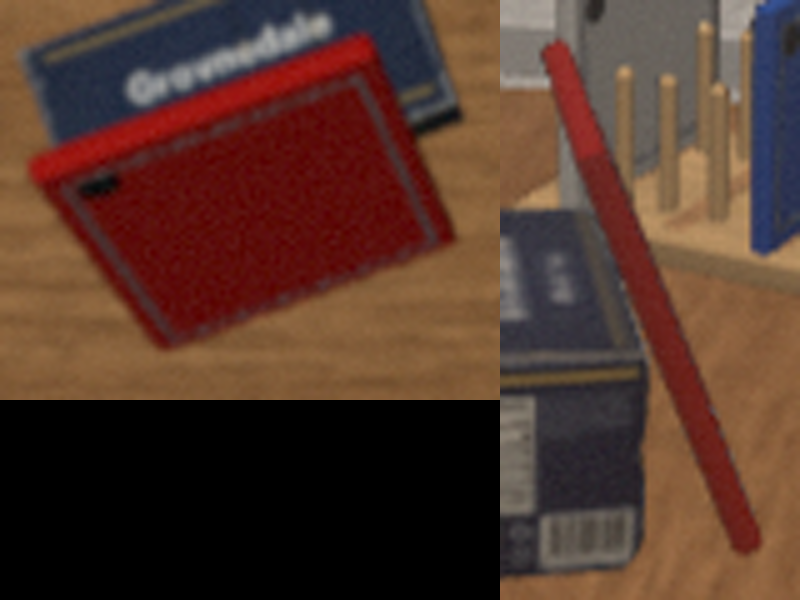

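The middle-slot dowels put the slot centre near (0.554,-0.121), along 72.6°. The red board's corners are at (crop pixels) top: front-top (45,183)/(380,57), front-bottom (165,348)/(455,240); side: top (556,45), bottom (745,552).

```bash
cat >> h.py <<'E'
def tool(ydir_deg,lean_deg):
    # closing axis y at heading ydir; fingers down, tool z tilted: body leans by lean along -ydir (board top towards -ydir)
    a=np.radians(ydir_deg); y0=np.array([np.cos(a),np.sin(a),0]); l=np.radians(lean_deg)
    z=-(np.cos(l)*np.array([0,0,1])-np.sin(l)*y0); y=np.cos(l)*y0+np.sin(l)*np.array([0,0,1])
    return R.from_matrix(np.stack([np.cross(y,z),y,z],1))
def rel(p0,R0,p1,R1):
    return (R0.inv().apply(np.array(p1)-p0)/.1).round(3),((R0.inv()*R1).as_rotvec()/.5).round(3)
def cur():
    o=get_obs(); return o["tool_pos"],R.from_euler("xyz",o["orientation"],degrees=True),o
E
python3 - <<'E'
from h import *
T=lambda u,v:(180+(u+.5)/5-.5,215+(v+.5)/5-.5); S=lambda u,v:(275+(u-500+.5)/5-.5,200+(v+.5)/5-.5)
print("top mid-thick y+",tri(S(557,46),T(38,172)))
print("bottom y+",tri(S(738,550),T(165,348)))
z=.1445
ptsT={"ft+":onplane("top",T(45,183),.1445),"ft-":onplane("top",T(380,57),.1445),"bt+":onplane("top",T(30,160),.141),"bt-":onplane("top",T(368,37),.141),"fb+":onplane("top",T(165,348),.0034),"fb-":onplane("top",T(455,240),.0034)}
for k,v in ptsT.items(): print(k,v.round(4))
top=(ptsT["ft+"]+ptsT["ft-"]+ptsT["bt+"]+ptsT["bt-"])/4; fb=(ptsT["fb+"]+ptsT["fb-"])/2; print(top,fb)
d=ptsT["ft+"]-ptsT["ft-"]+ptsT["bt+"]-ptsT["bt-"]+ptsT["fb+"]-ptsT["fb-"]; print(np.degrees(np.arctan2(d[1],d[0]))-90, np.linalg.norm(d)/3)
E
```

```text
top mid-thick y+ (array([0.54898096, 0.18129204, 0.17010853]), np.float64(0.01612833625856729))
bottom y+ (array([4.99574442e-01, 1.68775796e-01, 2.58215814e-04]), np.float64(0.008109733466450655))
ft+ [0.5401 0.1823 0.1445]
ft- [0.5765 0.0826 0.1445]
bt+ [0.5474 0.1875 0.141 ]
bt- [0.583  0.0865 0.141 ]
fb+ [0.4955 0.1677 0.0034]
fb- [0.531  0.0683 0.0034]
[0.56174654 0.13470948 0.14275   ] [0.51321627 0.11799074 0.0034    ]
19.706843520800376 0.1062526717999784
```

The bright part in the side crop is the top edge seen lengthwise: far corner (556,45), near corner (592,157). I'll redo those two.

Run:
```python
from h import *
T=lambda u,v:(180+(u+.5)/5-.5,215+(v+.5)/5-.5); S=lambda u,v:(275+(u-500+.5)/5-.5,200+(v+.5)/5-.5)
print("top y+",tri(S(592,157),T(38,172)));print("top y-",tri(S(556,45),T(374,47)))
print("bottom y+",tri(S(738,545),T(165,348)))
top=np.array([.562,.1347]); l=20; u=.035 if 0 else 0
Rg=tool(199.6,20); e=np.array([np.cos(np.radians(19.6)),np.sin(np.radians(19.6)),0]); ax=-Rg.as_matrix()[:,2]; print("axis up",ax)
ptop=np.array([.562,.1347,.1428]); tcp=ptop-.042*ax; pre=tcp+.1*ax; print("tcp",tcp.round(4),"pre",pre.round(4))
p0,R0,o=cur(); print(rel(p0,R0,pre,Rg)); print(Rg.as_euler("xyz",degrees=True))
# staged calls: waypoints with linear interpolation
wp=[(p0+[0,0,.1],R0)]; N=8
from scipy.spatial.transform import Slerp
dn=tool(199.6,0)
sl=Slerp([0,1],R.concatenate([R0,dn])); a=wp[0][0]; b=np.array([.58,.12,.30])
for i in range(1,N+1): wp.append((a+(b-a)*i/N,sl(i/N)))
P,Q=p0,R0
for p,q in wp: print(p.round(3),*[list(x) for x in rel(P,Q,p,q)]); P,Q=p,q
```

```text
top y+ (array([0.5449997 , 0.18582222, 0.1380462 ]), np.float64(0.0019574679304674167))
top y- (array([0.58103977, 0.08499105, 0.13956206]), np.float64(0.0017933405585236135))
bottom y+ (array([0.4995738 , 0.16853105, 0.00194914]), np.float64(0.008223507175278037))
axis up [0.32220263 0.11473119 0.93969262]
tcp [0.5485 0.1299 0.1033] pre [0.5807 0.1414 0.1973]
(array([-5.975,  6.626, -0.058]), array([-0.528,  0.579, -3.271]))
[160.    0.  -70.4]
[ 0.173 -0.652  0.291] [np.float64(0.0), np.float64(0.002), np.float64(-1.0)] [np.float64(0.0), np.float64(0.0), np.float64(0.0)]
[ 0.224 -0.556  0.292] [np.float64(-0.739), np.float64(0.803), np.float64(-0.011)] [np.float64(0.0), np.float64(0.0), np.float64(-0.414)]
[ 0.274 -0.459  0.293] [np.float64(-0.888), np.float64(0.634), np.float64(-0.011)] [np.float64(0.0), np.float64(0.0), np.float64(-0.414)]
[ 0.325 -0.363  0.294] [np.float64(-0.999), np.float64(0.438), np.float64(-0.011)] [np.float64(0.0), np.float64(0.0), np.float64(-0.414)]
[ 0.376 -0.266  0.295] [np.float64(-1.068), np.float64(0.223), np.float64(-0.011)] [np.float64(0.0), np.float64(0.0), np.float64(-0.414)]
[ 0.427 -0.17   0.296] [np.float64(-1.091), np.float64(-0.001), np.float64(-0.012)] [np.float64(0.0), np.float64(0.0), np.float64(-0.414)]
[ 0.478 -0.073  0.298] [np.float64(-1.068), np.float64(-0.225), np.float64(-0.012)] [np.float64(0.0), np.float64(0.0), np.float64(-0.414)]
[0.529 0.023 0.299] [np.float64(-0.999), np.float64(-0.439), np.float64(-0.012)] [np.float64(0.0), np.float64(0.0), np.float64(-0.414)]
[0.58 0.12 0.3 ] [np.float64(-0.888), np.float64(-0.635), np.float64(-0.012)] [np.float64(0.0), np.float64(0.0), np.float64(-0.414)]
```

step_arm:
  steps:
    - [[0,0,-1,0,0,0],[0,0,-1,0,0,0],[0,0,-1,0,0,0]]
  jaw: 120

```text
clock: 0.4
tool_pos: [0.1731, -0.6556, 0.2997]
orientation: [-179.3, 0.0, -165.1]
force: [-0.4, -1.4, 0.5]
opening: 0.0696
gripper_force: 0.0
```

step_arm:
  steps:
    - [[-0.74,0.8,0,0,0,-0.41],[-0.74,0.8,0,0,0,-0.41],[-0.74,0.8,0,0,0,-0.41]]

```text
clock: 0.7
tool_pos: [0.2251, -0.553, 0.2919]
orientation: [-180.0, 0.1, -153.2]
force: [0.1, -0.1, 0.6]
opening: 0.0482
gripper_force: 0.0
```

step_arm:
  steps:
    - [[-0.89,0.63,0,0,0,-0.41],[-0.89,0.63,0,0,0,-0.41],[-0.89,0.63,0,0,0,-0.41]]

```text
clock: 1.0
tool_pos: [0.2766, -0.457, 0.2919]
orientation: [-180.0, 0.1, -141.4]
force: [-0.4, -0.1, 0.6]
opening: 0.0462
gripper_force: 0.0
```

step_arm:
  steps:
    - [[-1,0.44,0,0,0,-0.41],[-1,0.44,0,0,0,-0.41],[-1,0.44,0,0,0,-0.41]]

```text
clock: 1.3
tool_pos: [0.3278, -0.3608, 0.2917]
orientation: [-180.0, 0.1, -129.7]
force: [-0.8, -0.1, 0.4]
opening: 0.046
gripper_force: 0.0
```

step_arm:
  steps:
    - [[-1,0.22,0,0,0,-0.41],[-1,0.22,0,0,0,-0.41],[-1,0.22,0,0,0,-0.41]]

```text
clock: 1.6
tool_pos: [0.3757, -0.2696, 0.2916]
orientation: [-180.0, 0.0, -117.9]
force: [-0.1, -1.6, 0.2]
opening: 0.0463
gripper_force: 0.0
```

step_arm:
  steps:
    - [[-1,0,0,0,0,-0.41],[-1,0,0,0,0,-0.41],[-1,0,0,0,0,-0.41]]

```text
clock: 1.9
tool_pos: [0.4231, -0.1815, 0.2912]
orientation: [-180.0, 0.0, -106.2]
force: [-0.2, -0.2, -0.6]
opening: 0.0464
gripper_force: 0.0
```

step_arm:
  steps:
    - [[-1,-0.22,0,0,0,-0.41],[-1,-0.22,0,0,0,-0.41],[-1,-0.22,0,0,0,-0.41]]

```text
clock: 2.2
tool_pos: [0.4723, -0.0924, 0.2908]
orientation: [180.0, 0.0, -94.5]
force: [-0.8, -0.7, -0.8]
opening: 0.0464
gripper_force: 0.0
```

step_arm:
  steps:
    - [[-1,-0.44,0,0,0,-0.41],[-1,-0.44,0,0,0,-0.41],[-1,-0.44,0,0,0,-0.41]]

```text
clock: 2.5
tool_pos: [0.5242, 0.0031, 0.2905]
orientation: [179.9, -0.0, -82.9]
force: [-0.2, -0.6, -0.5]
opening: 0.0463
gripper_force: 0.0
```

step_arm:
  steps:
    - [[-0.9,-0.64,0,0,0,-0.41],[-0.9,-0.64,0,0,0,-0.41],[-0.9,-0.64,0,0,0,-0.41],[-0.9,-0.64,0,0,0,-0.41]]

```text
clock: 2.9
tool_pos: [0.5756, 0.0985, 0.2901]
orientation: [179.9, -0.0, -71.3]
force: [0.1, 0.1, -0.3]
opening: 0.0463
gripper_force: 0.0
```

Run:
```python
from h import *
Rg=tool(199.6,20); p0,R0,o=cur(); ax=-Rg.as_matrix()[:,2]; ptop=np.array([.562,.135,.142]); print(o["joint_pos"].round(1))
print(rel(p0,R0,ptop+.055*ax,Rg), rel(ptop+.055*ax,Rg,ptop-.04*ax,Rg))
```

```text
[ 28.9   9.3  -1.8   0.  -79.  -10.1]
(array([-0.393, -0.179,  0.964]), array([-0.693,  0.004, -0.03 ])) (array([-0.  ,  0.  ,  0.95]), array([0., 0., 0.]))
```

step_arm:
  steps:
    - [[-0.39,-0.18,0.3,-0.35,0,-0.03],[-0.39,-0.18,0.6,-0.69,0,-0.03],[-0.39,-0.18,0.96,-0.69,0,-0.03],[-0.39,-0.18,0.96,-0.69,0,-0.03],[-0.39,-0.18,0.96,-0.69,0,-0.03],[-0.39,-0.18,0.96,-0.69,0,-0.03]]

```text
clock: 3.5
tool_pos: [0.5804, 0.14, 0.1986]
orientation: [160.5, 0.1, -70.4]
force: [-0.0, -1.4, 0.5]
opening: 0.0464
gripper_force: 0.0
```

Run:
```python
from h import *
a,_=snapshot("side"); b,d=snapshot("top"); A=np.zeros((480,800,3),np.uint8)
A[:,:400]=cv2.resize(a[110:320,230:405],(400,480)); A[:,400:]=cv2.resize(b[140:320,150:300],(400,480)); cv2.imwrite("pics/pre.png",A[...,::-1])
p0,R0,o=cur(); Rg=tool(199.6,20); ax=-Rg.as_matrix()[:,2]; ptop=np.array([.562,.135,.142]); print(p0,rel(p0,R0,ptop-.04*ax,Rg))
```

```text
[0.58006944 0.14059304 0.19899011] (array([-0.005, -0.007,  1.   ]), array([-0.021,  0.005,  0.002]))
```

View pics/pre.png

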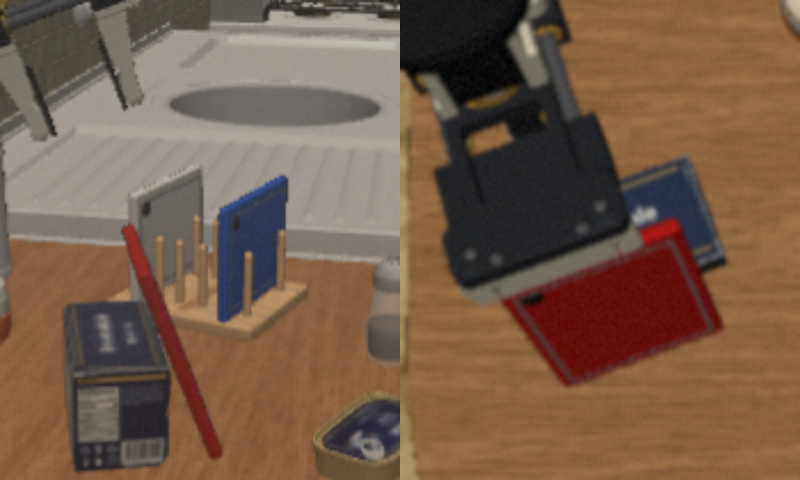

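The open fingers (side crop tips at (45,138) and (130,105)) straddle the extension of the board's line (128–152, 228–272), within several mm. I'll descend along the board.

step_arm:
  steps:
    - [[0,0,0.2,0,0,0],[0,0,0.4,0,0,0],[0,0,0.6,0,0,0],[0,0,0.8,0,0,0],[0,0,0.96,0,0,0],[0,0,0.96,0,0,0],[0,0,0.96,0,0,0]]

```text
clock: 4.3
tool_pos: [0.5495, 0.1305, 0.1073]
orientation: [160.4, 0.1, -70.3]
force: [-0.1, 0.7, -0.5]
opening: 0.0467
gripper_force: 0.0
```

Run:
```python
from h import *
a,_=snapshot("side"); b,d=snapshot("top"); A=np.zeros((480,800,3),np.uint8)
A[:,:400]=cv2.resize(a[190:320,245:353],(400,480)); A[:,400:]=cv2.resize(b[140:320,150:300],(400,480)); cv2.imwrite("pics/pre2.png",A[...,::-1])
p0,R0,o=cur(); print(p0,o["force"],o["orientation"])
```

```text
[0.54985207 0.13073073 0.10712474] [-0.27066271 -0.38745648  0.08827972] [ 1.60438808e+02  1.56643219e-01 -7.03497065e+01]
```

View pics/pre2.png

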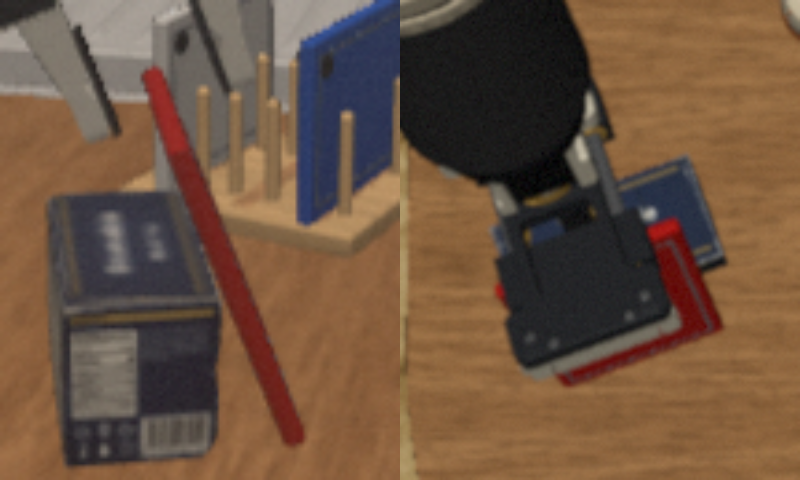

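The fingers straddle the board top: rear tip (105,135), front finger (240,90), board mid at about (165,110), all clear of the carton. Closing.

step_arm:
  steps:
    - [[0,0,0,0,0,0],[0,0,0,0,0,0],[0,0,0,0,0,0],[0,0,0,0,0,0],[0,0,0,0,0,0],[0,0,0,0,0,0],[0,0,0,0,0,0],[0,0,0,0,0,0]]
  jaw: 255

```text
clock: 5.2
tool_pos: [0.5487, 0.1303, 0.1051]
orientation: [160.2, 0.1, -70.4]
force: [0.9, -0.2, -0.6]
opening: 0.0091
gripper_force: 30.0
```

step_arm:
  steps:
    - [[0,0.05,-0.05,0,0,0],[0,0.12,-0.2,0,0,0],[0,0.2,-0.5,0,0,0],[0,0.25,-0.8,0,0,0],[0,0.3,-1,0,0,0],[0,0.3,-1,0,0,0],[0,0.3,-1,0,0,0]]

```text
clock: 5.9
tool_pos: [0.5538, 0.1321, 0.2096]
orientation: [160.3, 0.2, -70.4]
force: [0.2, -0.4, -2.6]
opening: 0.0096
gripper_force: 30.0
```

Run:
```python
from h import *
from scipy.spatial.transform import Slerp
p0,R0,o=cur(); print(p0.round(4),o["orientation"].round(2),o["opening"])
Rt=tool(162.6,0); b=np.array([.554,-.121,.29]); sl=Slerp([0,1],R.concatenate([R0,Rt]))
up=p0.copy(); up[2]=.29
P,Q=p0,R0
for f,p in((.2,up),(.6,up+(b-up)*.35),(1,up+(b-up)*.68),(1,b)):
    q=sl(f); print(p.round(3),*[x.tolist() for x in rel(P,Q,p,q)]); P,Q=p,q
```

```text
[0.5538 0.1321 0.2096] [160.27   0.18 -70.37] 0.009590747947977646
[0.554 0.132 0.29 ] [-0.003, 0.271, -0.757] [0.133, -0.043, 0.256]
[0.554 0.044 0.29 ] [0.866, 0.177, 0.064] [0.267, -0.087, 0.512]
[ 0.554 -0.04   0.29 ] [0.834, -0.041, 0.016] [0.267, -0.087, 0.512]
[ 0.554 -0.121  0.29 ] [0.773, -0.243, 0.0] [0.0, 0.0, 0.0]
```

step_arm:
  steps:
    - [[0,0.27,-0.76,0.13,-0.04,0.26],[0,0.27,-0.76,0.13,-0.04,0.26],[0,0.27,-0.76,0.13,-0.04,0.26],[0,0.27,-0.76,0.13,-0.04,0.26]]

```text
clock: 6.3
tool_pos: [0.5538, 0.1319, 0.2896]
orientation: [164.0, -1.0, -77.8]
force: [-0.1, 0.0, -1.4]
opening: 0.0095
gripper_force: 30.0
```

step_arm:
  steps:
    - [[0.43,0.09,0.03,0.13,-0.04,0.26],[0.87,0.18,0.06,0.27,-0.09,0.51],[0.87,0.18,0.06,0.27,-0.09,0.51],[0.87,0.18,0.06,0.27,-0.09,0.51],[0.87,0.18,0.06,0.27,-0.09,0.51]]

```text
clock: 6.8
tool_pos: [0.5537, 0.0432, 0.2893]
orientation: [172.0, -1.6, -92.6]
force: [-0.3, 1.0, -2.0]
opening: 0.0095
gripper_force: 30.0
```

step_arm:
  steps:
    - [[0.42,-0.02,0,0.13,-0.04,0.26],[0.83,-0.04,0.02,0.27,-0.09,0.51],[0.83,-0.04,0.02,0.27,-0.09,0.51],[0.83,-0.04,0.02,0.27,-0.09,0.51],[0.83,-0.04,0.02,0.27,-0.09,0.51]]

```text
clock: 7.3
tool_pos: [0.5544, -0.0392, 0.2896]
orientation: [-180.0, 0.0, -107.3]
force: [-0.2, -0.9, -1.8]
opening: 0.0096
gripper_force: 30.0
```

step_arm:
  steps:
    - [[0.39,-0.12,0,0,0,0],[0.77,-0.24,0,0,0,0],[0.77,-0.24,0,0,0,0],[0.77,-0.24,0,0,0,0],[0.77,-0.24,0,0,0,0],[0.77,-0.24,0,0,0,0]]

```text
clock: 7.9
tool_pos: [0.5544, -0.1197, 0.2902]
orientation: [-179.9, 0.0, -107.3]
force: [0.1, 0.2, -1.5]
opening: 0.009
gripper_force: 30.0
```

Run:
```python
from h import *
p0,R0,o=cur(); Rt=tool(162.6,0); print(p0.round(4),o["orientation"].round(2),o["force"],o["joint_pos"].round(1)); print(rel(p0,R0,[.554,-.121,.29],Rt))
a,da=snapshot("side"); b,db=snapshot("top"); pickle.dump((a,da,b,db,p0,R0),open("hold.pkl","wb"))
P=cloud("side",da); h=cv2.cvtColor(a,cv2.COLOR_RGB2HSV)
m=((h[...,0]<8)|(h[...,0]>172))&(h[...,1]>150)&(P[...,2]>.14)&(P[...,2]<.36)&(np.hypot(P[...,0]-.554,P[...,1]+.121)<.1)
Q=P[m]; print(len(Q),np.percentile(Q,[2,50,98],axis=0).round(4)); ys,xs=np.where(m); print(xs.min(),xs.max(),ys.min(),ys.max())
cu,cv=int(xs.mean()),int(ys.mean()); c=a[cv-75:cv+105,cu-60:cu+75]; print(cu,cv)
A=np.zeros((600,800,3),np.uint8); A[:,:450]=cv2.resize(c,(450,600),interpolation=cv2.INTER_CUBIC); A[:,450:]=cv2.resize(b[160:330,330:430],(350,600)); cv2.imwrite("pics/hold.png",A[...,::-1])
```

```text
[ 0.5544 -0.1197  0.2902] [-1.7992e+02  4.0000e-02 -1.0726e+02] [ 0.14400726  0.24912155 -1.49585217] [  7.6   7.5  -3.9  -0.  -78.5 -24.8]
(array([ 0.013, -0.   ,  0.002]), array([-0.003,  0.001,  0.005]))
1025 [[ 0.5388 -0.1578  0.1984]
 [ 0.5578 -0.098   0.2834]
 [ 0.5744 -0.0638  0.3273]]
308 336 85 164
319 112
```

View pics/hold.png

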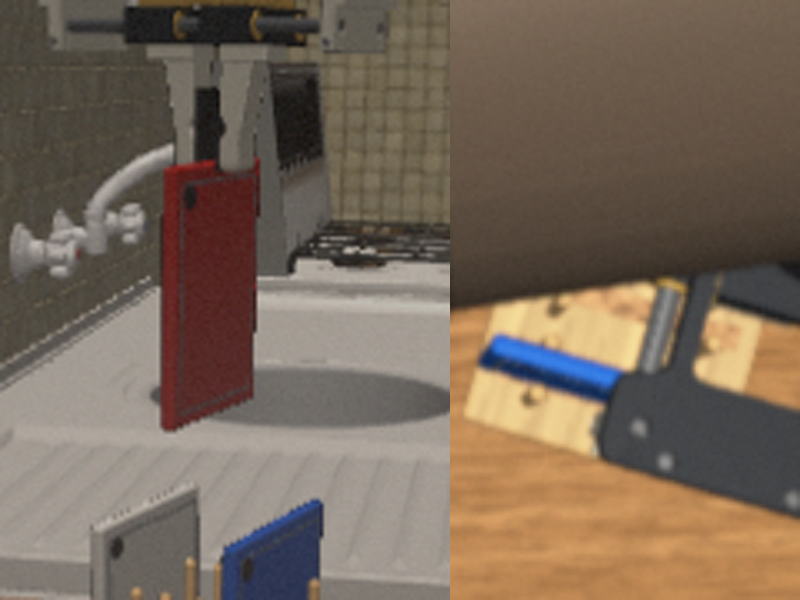

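The board hangs upright over the rack, but the fingertip appears to end at about the board's top edge, (235,170), so I'll check the overlap by projection.

Run:
```python
from h import *
a,da,b,db,p0,R0=pickle.load(open("hold.pkl","rb")); K,D,Rm,t=cam("side")
M=R0.as_matrix(); X,Y,Z=M.T
print("toolx",X.round(2),"tooly",Y.round(2))
def pr(q):
    uv=cv2.projectPoints(np.array([q]),cv2.Rodrigues(Rm)[0],t,K,D)[0][0,0]; return ((uv-[259,37])*3.333).round(0)
for n,q in dict(tcp=p0,grasp=p0-.0188*Z,up40=p0-.04*Z).items(): print(n,pr(q))
for s in(-1,1):
  for l in(-.04,.11):
    for w in (-.005,.005): print("x%+d z%+.2f w%+.3f"%(s,l,w),pr(p0+s*.055*X+l*Z+w*Y))
P=cloud("side",da)
for c in((180,400),(180,180),(240,300),(240,130),(240,160),(245,180)): print(c,P[int(37+c[1]/3.333),int(259+c[0]/3.333)].round(4))
```

```text
toolx [-0.3  -0.95 -0.  ] tooly [-0.95  0.3  -0.  ]
tcp [214. 229.]
grasp [214. 196.]
up40 [215. 159.]
x-1 z-0.04 w-0.005 [162. 163.]
x-1 z-0.04 w+0.005 [177. 164.]
x-1 z+0.11 w-0.005 [162. 429.]
x-1 z+0.11 w+0.005 [177. 431.]
x+1 z-0.04 w-0.005 [248. 154.]
x+1 z-0.04 w+0.005 [263. 155.]
x+1 z+0.11 w-0.005 [244. 397.]
x+1 z+0.11 w+0.005 [258. 398.]
(180, 400) [ 0.5661 -0.0758  0.1964]
(180, 180) [ 0.5652 -0.0699  0.3214]
(240, 300) [ 0.543  -0.1505  0.2448]
(240, 130) [ 0.537  -0.1033  0.3471]
(240, 160) [ 0.5375 -0.1077  0.3304]
(245, 180) [ 0.5417 -0.1491  0.3164]
```

The projection agrees with the board to 1–3 mm: its bottom is 110 mm below the TCP and it is centred, so the grasp is as planned. I'll lower to just above the dowels and look again.

step_arm:
  steps:
    - [[0.01,0,0.25,0,0,0],[0.01,0,0.5,0,0,0],[0.01,0,0.75,0,0,0],[0.01,0,0.97,0,0,0],[0.01,0,0.97,0,0,0],[0.01,0,0.97,0,0,0],[0.01,0,0.97,0,0,0],[0.01,0,0.97,0,0,0]]

```text
clock: 8.8
tool_pos: [0.5548, -0.1218, 0.195]
orientation: [-179.8, 0.1, -107.3]
force: [-0.0, -0.0, -1.8]
opening: 0.0094
gripper_force: 30.0
```

Run:
```python
from h import *
p0,R0,o=cur(); print(p0.round(4),o["orientation"].round(2),o["force"].round(1))
a,da=snapshot("side"); pickle.dump((a,da,p0,R0),open("low.pkl","wb"))
c=cv2.resize(a[150:260,275:375],(545,600),interpolation=cv2.INTER_CUBIC); cv2.imwrite("pics/low.png",c[...,::-1])
K,D,Rm,t=cam("side"); M=R0.as_matrix(); X,Y,Z=M.T
def pr(q): return ((cv2.projectPoints(np.array([q],float),cv2.Rodrigues(Rm)[0],t,K,D)[0][0,0]-[275,150])*5.45).round(0)
for s in(-1,1):
  for w in(-.005,.005): print("board bottom x%+d w%+.3f"%(s,w),pr(p0+s*.055*X+.11*Z+w*Y))
for s in(-1,1):
  for w in(-.012,.012):
    q=np.array([.554,-.121,.074])+s*.036*X+w*Y; print("dowel top x%+d w%+.3f"%(s,w),pr(q))
```

```text
[ 0.5548 -0.1218  0.195 ] [-1.7976e+02  9.0000e-02 -1.0735e+02] [-0.  -0.  -1.8]
board bottom x-1 w-0.005 [177. 337.]
board bottom x-1 w+0.005 [200. 341.]
board bottom x+1 w-0.005 [307. 264.]
board bottom x+1 w+0.005 [330. 267.]
dowel top x-1 w-0.012 [188. 349.]
dowel top x-1 w+0.012 [244. 359.]
dowel top x+1 w-0.012 [273. 300.]
dowel top x+1 w+0.012 [327. 309.]
```

View pics/low.png

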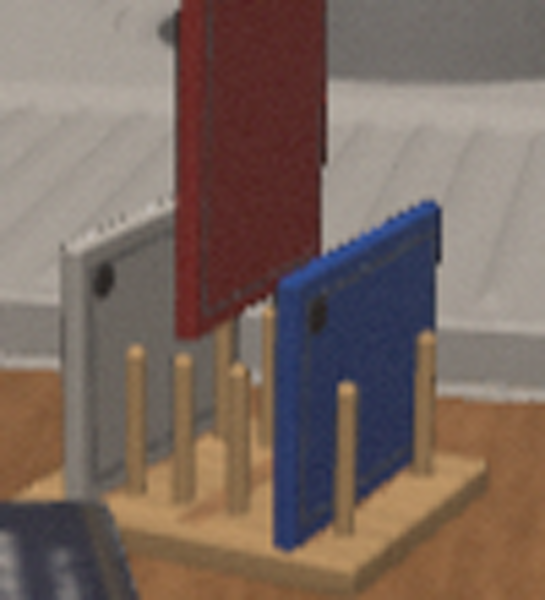

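The board's lower near edge (177–200, 337) lines up with the midline of the middle dowel pair (184,355)/(239,365) extended to the board's end: x 189 against 188.5. Lowering into the slot.

step_arm:
  steps:
    - [[0,0,0.1,0,0,0],[0,0,0.2,0,0,0],[0,0,0.3,0,0,0],[0,0,0.4,0,0,0],[0,0,0.5,0,0,0],[0,0,0.58,0,0,0],[0,0,0.64,0,0,0],[0,0,0.68,0,0,0],[0,0,0.68,0,0,0],[0,0,0.68,0,0,0]]

```text
clock: 9.85
tool_pos: [0.5543, -0.1219, 0.1258]
orientation: [-179.9, 0.0, -107.4]
force: [0.8, -0.6, -1.3]
opening: 0.0091
gripper_force: 30.0
```

step_arm:
  steps:
    - [[0,0,0.01,0,0,0],[0,0,0.02,0,0,0],[0,0,0.02,0,0,0],[0,0,0.02,0,0,0]]

```text
clock: 10.25
tool_pos: [0.5542, -0.1219, 0.1237]
orientation: [-179.9, 0.0, -107.4]
force: [-0.1, 0.2, -1.0]
opening: 0.0094
gripper_force: 30.0
```

Run:
```python
from h import *
p0,R0,o=cur(); print(p0.round(4),o["orientation"].round(2),o["force"].round(1))
a,da=snapshot("side"); K,D,Rm,t=cam("side"); M=R0.as_matrix(); X,Y,Z=M.T
c=cv2.resize(a[150:260,275:375],(545,600),interpolation=cv2.INTER_CUBIC); cv2.imwrite("pics/in.png",c[...,::-1])
def pr(q): return ((cv2.projectPoints(np.array([q],float),cv2.Rodrigues(Rm)[0],t,K,D)[0][0,0]-[275,150])*5.45).round(0)
print(pr(p0-.055*X+.11*Z), pr(p0-.055*X-.04*Z))
```

```text
[ 0.5542 -0.1219  0.1237] [-1.7987e+02  5.0000e-02 -1.0736e+02] [-0.1  0.2 -1. ]
[191. 517.] [192. 131.]
```

View pics/in.png

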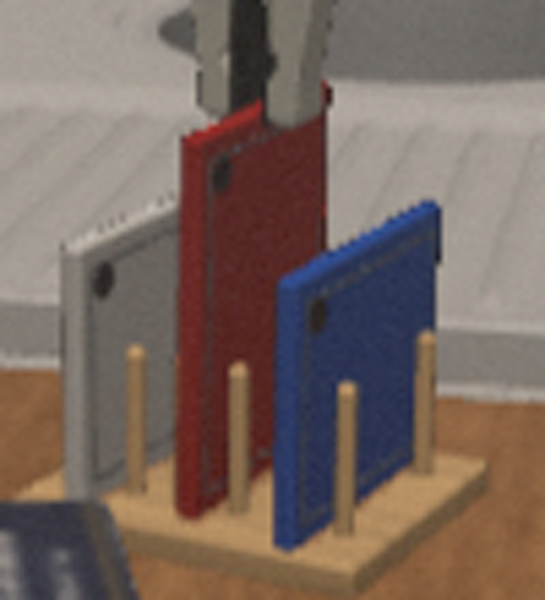

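The board is in the middle slot between its dowels: lower near corner (188,517), blue neighbour untouched. I'll feel for the floor in 1 mm steps.

step_arm:
  steps:
    - [[0,0,0.01,0,0,0],[0,0,0.01,0,0,0],[0,0,0.01,0,0,0]]

```text
clock: 10.6
tool_pos: [0.5547, -0.1223, 0.1234]
orientation: [-179.8, 0.0, -107.3]
force: [0.3, -2.6, 5.8]
opening: 0.0093
gripper_force: 30.0
```

step_arm:
  steps:
    - [[0,0,0.01,0,0,0],[0,0,0.01,0,0,0],[0,0,0.01,0,0,0]]

```text
clock: 10.9
tool_pos: [0.5552, -0.1227, 0.1233]
orientation: [-179.7, 0.0, -107.3]
force: [-1.0, -3.8, 9.9]
opening: 0.0094
gripper_force: 30.0
```

Floor reached (force now +9.9 N). I'll relieve 1 mm, open partly so the fingers stay clear of the neighbouring boards, and then retreat straight up.

step_arm:
  steps:
    - [[0,0,-0.01,0,0,0],[0,0,-0.01,0,0,0],[0,0,-0.01,0,0,0],[0,0,-0.01,0,0,0],[0,0,-0.01,0,0,0],[0,0,-0.01,0,0,0]]
  jaw: 175

```text
clock: 11.5
tool_pos: [0.554, -0.1218, 0.1223]
orientation: [-179.9, 0.0, -107.4]
force: [0.3, 0.1, 0.3]
opening: 0.0274
gripper_force: 0.0
```

step_arm:
  steps:
    - [[0,0,-0.1,0,0,0],[0,0,-0.25,0,0,0],[0,0,-0.5,0,0,0],[0,0,-0.8,0,0,0],[0,0,-1,0,0,0],[0,0,-1,0,0,0],[0,0,-1,0,0,0],[0,0,-1,0,0,0]]

```text
clock: 12.3
tool_pos: [0.5534, -0.1218, 0.222]
orientation: [-179.9, 0.0, -107.4]
force: [-0.1, 0.4, -0.1]
opening: 0.0274
gripper_force: 0.0
```

step_arm:
  steps:
    - [[0,0,-0.4,0,0,0],[0,0,-0.5,0,0,0],[0,0,-0.5,0,0,0],[0,0,-0.5,0,0,0],[0,0,-0.5,0,0,0]]

```text
clock: 12.8
tool_pos: [0.5531, -0.1218, 0.271]
orientation: [180.0, 0.0, -107.4]
force: [0.4, -0.8, -0.2]
opening: 0.0275
gripper_force: 0.0
```

Run:
```python
from h import *
a,da=snapshot("side"); c=cv2.resize(a[110:310,210:410],(600,600),interpolation=cv2.INTER_CUBIC); cv2.imwrite("pics/end.png",c[...,::-1])
p0,R0,o=cur(); print(p0.round(4),o["force"].round(1),o["opening"],o["clock"],abs(o["qvel"]).max())
```

```text
[ 0.5531 -0.1219  0.2711] [0.6 0.1 0.5] 0.027539086641445765 12.85 0.2297414477127749
```

View pics/end.png

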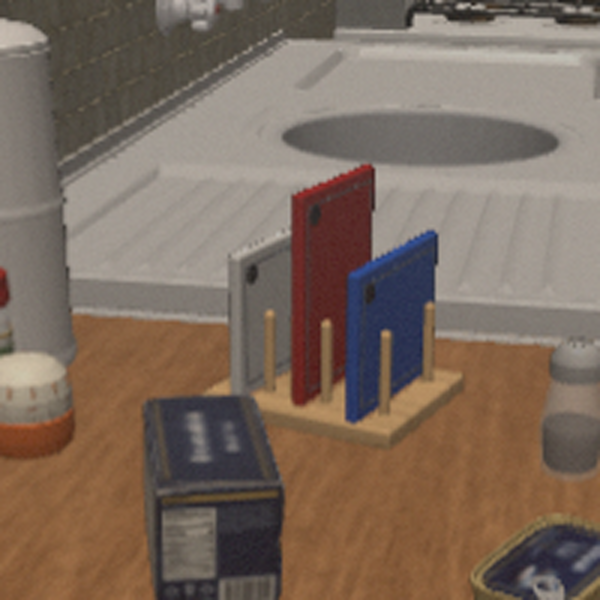

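The red board stands upright and free in the middle slot (292–375, 165–405). The blue and white boards, carton, timer, salt shaker and fish tin are unmoved, and the gripper is clear.

```bash
python3 -c "
from plant import *
print(close_job())"
```

```text
the job is handed in; nothing more can be done
None
```

The red board is standing upright and released in the rack's middle slot; the last side-camera picture showed the other boards and bystanders where they had been. I handed the job in after about 13 s on the robot's clock.

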